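# Charge the grinding jar with one ball from the dispenser

## Task

Charge the grinding jar under the ball dispenser with exactly one steel ball. First lift the loose knobbed lid off the jar, bring it out from under the dispenser and set it down flat, right way up and wholly on the white tile, without dropping it. Then pull the dispenser's sprung slide (the one with the white knob) out to its stop and keep it there a moment while the ball drops into the jar, then let the slide go fully home; leave the jar standing in its place, and do not disturb the other things on the bench.

Things in the scene. Friction and masses are not known exactly. Their poses are not given: they have to be found in the camera images.
- dispenser: Fixed aluminium ball dispenser. Origin on the bench below the outlet; x points from the outlet to its column (roughly away from the robot, yaw within 0.3 rad), y to its left, z up. White base plate 8 mm thick, x -55 to 120, y -55 to 55 mm; column 30 mm wide at x 85 to 115. Its housing overhangs the jar: see outlet. A clear magazine of steel balls rises to 293 mm at y = +40.
- outlet (a point): Middle of the outlet, an open slot in the underside of the dispenser's housing, 217 mm above the bench. The housing (x -22 to 22, y -30 to 100 mm in the dispenser's frame, top at 247) overhangs the jar, so an upright gripper does not fit above the lid: tilt the tool 30 to 45 degrees and come in from the open (-x) side.
- slide (a joint): Sprung slide: 0 = home (its pocket holds one ball under the magazine), 0.040 m = out at its stop, where that ball drops through the outlet (from about 0.036). Moves level along the dispenser's -y. The spring pulls it home with 3 N at home, 7 N at the stop; let go, it runs home by itself in about half a second and takes up the next ball: every full pull gives one ball.
- slide_knob (a point): Centre of the slide's white cylindrical pull knob: 24 mm diameter, 22 mm long along the dispenser's y, on a 10 mm rod. At home it stands 95 mm to the -y side of the outlet and 233 mm above the bench, free around and above: it can be taken from above, fingers closing along the dispenser's x.
- jar: Open steel grinding jar, loose, 0.8 kg, outer diameter 80, height 60, wall and floor 6 mm; origin at the centre of its underside, z up. Stands on the dispenser's base plate within 4 mm of the outlet axis.
- lid: Loose round steel lid on the jar, 0.2 to 0.33 kg, not latched. Origin at the centre of its underside, z up. From there: plug 62 mm diameter from 0 to 4 mm (3 mm free all round in the jar mouth), disc 86 mm diameter from 4 to 9 mm, upright cylindrical knob 22 mm diameter from 9 to 42 mm. On the jar its origin is 56 mm above the jar's. Lift it 10 mm before drawing it sideways.
- tile: Fixed white ceramic tile 150 x 150 x 8 mm lying on the bench, on the left or the right of the dispenser; origin at the centre of its underside, top at 8 mm, z up.
- ball1_center (a point): Centre of the lowest 16 mm steel ball, in the slide's pocket at the start.
- ball2_center (a point): Centre of the second 16 mm steel ball, in the magazine above the first (a third lies on it).
- rack: Bystander, fixed: clear test-tube rack 70 x 170 mm with glass tubes, 115 mm high; stands on the other side from the tile. Origin under its centre.
- beaker: Bystander: loose glass beaker, 84 mm diameter, 120 mm high, behind on the left. Origin under its centre.
- bottle: Bystander: loose white bottle, 66 mm diameter, 150 mm high, behind on the right. Origin under its centre.
- amber: Bystander: loose amber jar, 52 mm diameter, 100 mm high, behind on the left. Origin under its centre.
- dish: Bystander: loose white ceramic dish, 80 mm diameter, 22 mm high, on the bench right of the dispenser. Origin under its centre.
- spatula: Bystander: loose wooden-handled spatula 160 mm long lying on the bench in front of the dispenser. Origin near its middle, underneath.
Things that resemble listed ones, but are neither listed nor needed, are in the scene too. What is shaped like the lid but brown is not meant. Of the things that look like the tile, the smaller one is meant.

How it is judged (in metres and radians):
On the way, in this order (a step that is already met when the one before it is completed fails the run):
1. the lid lies right way up on the tile, let go and at rest (z of lid in the frame of tile between 0.005 and 0.011 m and x of lid in the frame of tile between -0.035 and 0.035 m and y of lid in the frame of tile between -0.035 and 0.035 m and angle between lid's own z axis and vertical below 0.08 rad and linear speed of lid below 0.03 m/s and contact force between the fingers and lid below 0.1 N), for 0.2 s.
2. the slide is held out at its stop (value of joint slide above 0.037 m), for 0.2 s.
At the end, for the whole second after the job is handed in: The lid rests right way up on the tile, its centre within 35 mm of the tile's centre along each of the tile's sides (tilt under 0.08 rad); the first ball lies inside the jar and the second is still in the dispenser; the slide is home (under 3 mm); the jar stands upright within 15 mm of where it was (z of lid in the frame of tile between 0.005 and 0.011 m and x of lid in the frame of tile between -0.035 and 0.035 m and y of lid in the frame of tile between -0.035 and 0.035 m and angle between each of lid, jar's own z axis and vertical below 0.08 rad and linear speed of each of lid, jar below 0.03 m/s and horizontal distance between ball1_center and jar below 0.034 m and z of ball1_center in the frame of jar between 0.005 and 0.03 m and value of joint slide below 0.003 m and height (world z) of ball2_center above 0.2 m and distance of jar from where it was at the start of the episode below 0.015 m); the robot touches nothing.
It fails at once if the lid is dropped (moves faster than 0.6 m/s with no finger on it) (linear speed of lid above 0.6 m/s and contact force between the fingers and lid below 0.05 N).
It fails at once if the jar is tipped or shifted by more than 30 mm (angle between jar's own z axis and vertical above 0.3 rad or distance of jar from where it was at the start of the episode above 0.03 m).
It fails at once if a bystander is pushed more than 30 mm or knocked over (distance of any of beaker, bottle, amber, dish, spatula from where it was at the start of the episode above 0.03 m or angle between any of beaker, bottle, amber, dish's own z axis and vertical above 0.4 rad).
It also fails if it takes over 58 s, if anything falls off the work surface, if the arm or the gripper's body presses on something with over 40 N, if the wrist force passes 120 N, or if a joint passes its speed limit or range.

## Robot

A 6-joint arm with a two-finger parallel gripper is mounted at the origin on the work surface. World frame = base frame: x ahead of the robot, y to its left, z up, the work surface at z = 0. Lengths are in mm, angles in degrees, forces in N, time in s.
With the tool pointing down it reaches from about 350 to 850 mm from the base axis. Payload 8.1 kg.
Tool frame: the origin (TCP) lies midway between the tips of the shut fingers; the grasp point (between the pads) lies 19 mm behind it; z points along the fingers, y is the line along which they close (so a half turn about z gives the same grasp; the last joint's range is limited). The gripper opens to 85 mm and grips with 20 to 120 N. Pads are 22 mm wide; open, the fingers measure 114 mm over their backs; the gripper's body (76 mm by 85 mm) begins 54 mm behind the grasp point. The pads swing forward as they close: fully open they stand 13 mm farther back than shut.
Start: joints at [-71.528, 7.471, 85.268, -0, 87.261, -4.893], TCP at [237.974, -550.794, 231.292] pointing down, gripper open.
Joint ranges: [-169.43, 169.43], [-51.17, 129.36], [1.28, 143.12], [-76.62, 256.62], [0, 156.53], [-152.29, 152.29]. Speed limits (degrees/s): [136.94, 136.94, 159.86, 180, 180, 180].

## Interface

Orientations are given as [roll, pitch, yaw] about the fixed x, y, z axes, in that order (R = Rz(yaw) Ry(pitch) Rx(roll)).
In Python, from bench import sensors, optics, r gives the robot as it stands.
- The arm moves only by the tool apply_moves, never from a script. Its argument "targets" is a list of rows, each a list of 7 numbers: the shift along the tool's x, y, z in mm, then the turn, a rotation vector about the tool's x, y, z in rad, then the closure, from 0 (fully open) to 1 (shut). In form: [[x, y, z, wx, wy, wz, claw], ...]. A call has 1 to 20 rows; each row shifts and turns the commanded pose from where the row before left it, along the tool's axes as they then stand; what a row does not reach is not made up. A row lasts 1/8 s, in which the tool goes at most 62.5 mm and 10.7 degrees, less where a joint would pass 70% of its speed; a pose out of reach is approached as far as the arm can. A call is refused whole if a number of a shift passes 62.5 or a number of a turn 0.188, either way. A call with a gripper value outside its range is refused whole. The fingers move at their own pace and stop on an object; "force" is the grip in N (left out, the last holds). Time passes only in rows, so rows that do not move let the fingers close. It gives the time, the measured TCP pose, the force, the opening and the grip force at its end, in the units of the state.
- sensors.sense(): the state, without advancing time (a new reading comes with each control period).
- optics.snapshot(name): name is "scene" or "top" or "wrist"; returns the picture (480x640x3 uint8, red, green, blue); there is no depth.
- optics.get_calibration(name): a dict with "camera_matrix" (3x3 intrinsics, pixels), "pose" (4x4, takes a point from camera to world coordinates). Camera axes: x right, y down, z forward; pixel columns grow to the right and rows downward; lengths in mm; the calibration is good to about 2 mm. A picture is of the moment at which its call begins: read the wrist's pose just before it. get_calibration takes no time and is no camera call; for the wrist camera it gives the pose at the moment of the call.
- r.hand_in(): hands the job in; it is judged then, once.
The state is a dict: "time": time; "joint_pos": joint angles; "qd": joint speeds; "joint_efforts": joint torques, N m; "tool_pos": TCP position; "tcp_rot": TCP orientation; "ft_force": force on the tool from outside, world axes, zero at the start; "wrist_torque": the same for the moment, N m; "finger_gap": finger opening in mm; "grip_force": force on a finger pad.
Only numpy, scipy, OpenCV 4.12 (cv2) and the standard library are available. Lean on these libraries where they do the work, as an engineer would, in place of code of your own. Each camera call takes 0.05 s, during which the arm holds its last target. There are 200 camera calls.

## Working session

There is one attempt and no reset: what is moved stays moved. The work goes in short steps, Python scripts to look and compute and a tool call to move; the robot and the scene stay as the last step left them, time stands still between calls to the robot, and variables do not carry over. Pictures are saved under pics/ and viewed, at most 10 in all, crops included, and the job is handed in when it is done.

Besides the shell and the picture viewer there is one more tool, called as name([rows], argument=value, ...), one row to a line, values as JSON. apply_moves: Moves the arm, as the interface text tells. Its arguments: {"type":"object","properties":{"targets":{"type":"array"},"force":{"type":"number"}},"required":["targets"]}

```bash
mkdir -p pics; python3 - <<'E'
from bench import sensors, optics, r
import cv2,numpy as np
for n in ("scene","top"):
    cv2.imwrite(f"pics/{n}0.png",optics.snapshot(n)[:,:,::-1])
    c=optics.get_calibration(n);print(n,np.round(c["camera_matrix"],1).tolist(),np.round(c["pose"],3).tolist())
s=sensors.sense();print(s)
E
```

```text
scene [[487.0, 0.0, 322.1], [0.0, 487.0, 240.6], [0.0, 0.0, 1.0]] [[0.793, 0.391, -0.467, 1001.143], [0.609, -0.489, 0.624, -561.667], [0.016, -0.78, -0.626, 785.302], [0.0, 0.0, 0.0, 1.0]]
top [[484.3, 0.0, 318.7], [0.0, 484.3, 231.6], [0.0, 0.0, 1.0]] [[-0.017, -0.998, 0.057, 469.883], [-1.0, 0.016, -0.016, 60.772], [0.015, -0.057, -0.998, 1215.335], [0.0, 0.0, 0.0, 1.0]]
{'time': 0.1, 'joint_pos': array([-7.15285085e+01,  7.51066242e+00,  8.53235106e+01,  3.18110435e-04,
        8.72614384e+01, -4.89283073e+00]), 'qd': array([ 0.04335227, -0.04904724, -0.14155343, -0.082352  , -0.10775626,
        0.0906887 ]), 'joint_efforts': array([ 7.91398561e-04, -5.70952821e+01, -5.01940870e+01, -2.02782167e-04,
        8.16285261e-03, -2.91513015e-05]), 'tool_pos': array([ 237.81275373, -550.31857583,  230.34605264]), 'tcp_rot': array([-1.79904764e+02, -8.47147878e-03,  2.33642998e+01]), 'ft_force': array([-0.27796164, -0.46178648, -0.55768295]), 'wrist_torque': array([-0.02721531,  0.01909617, -0.01122749]), 'grip_force': 0.0, 'finger_gap': 85.36306953249509}
```

View pics/scene0.png

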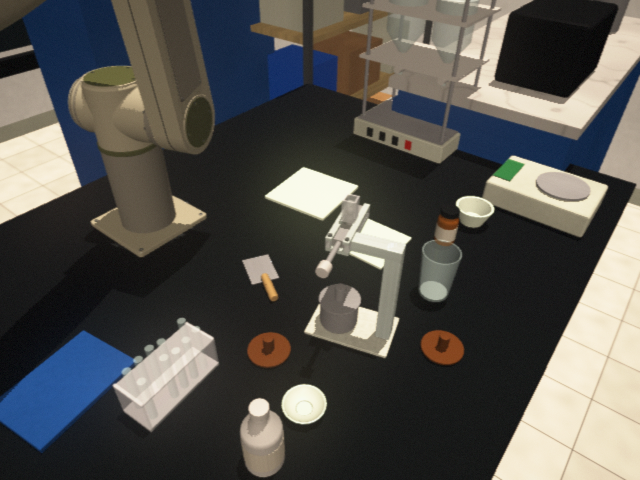

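View pics/top0.png

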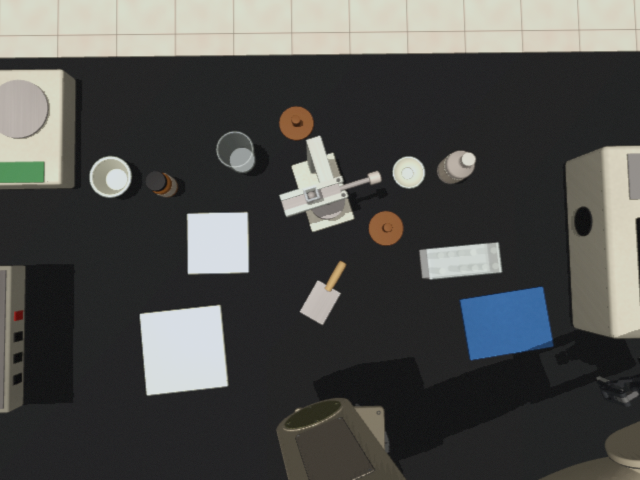

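The top view shows the smaller tile at about (218,243), the larger decoy at (184,350), the dispenser near (325,195), and the slide knob near (375,178). In the scene view the jar is at (340,308) and the knob at (324,268). Next I'll enlarge both.

```bash
python3 - <<'E'
import cv2
a=cv2.imread("pics/top0.png")[125:285,180:400];cv2.imwrite("pics/top_c.png",cv2.resize(a,(770,560),interpolation=cv2.INTER_CUBIC))
a=cv2.imread("pics/scene0.png")[185:365,290:420];cv2.imwrite("pics/scene_c.png",cv2.resize(cv2.convertScaleAbs(a,alpha=1.2,beta=15),None,fx=3.3,fy=3.3,interpolation=cv2.INTER_CUBIC))
E
```

```text
(no output)
```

View pics/top_c.png

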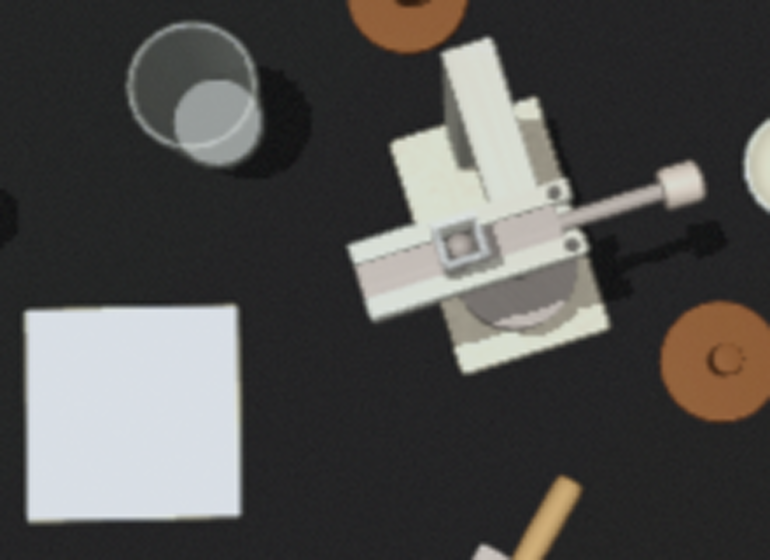

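View pics/scene_c.png

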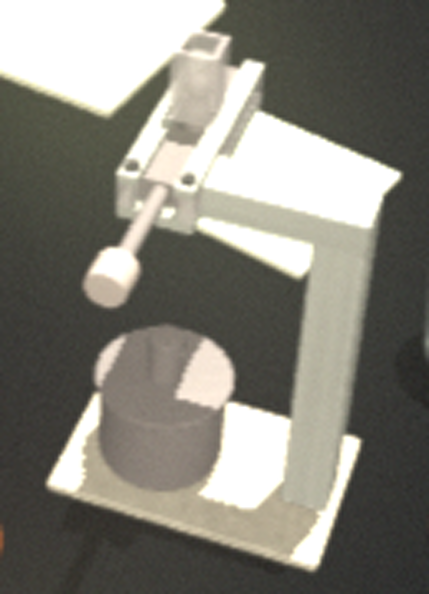

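Top crop: tile corners are (25,311), (237,305), (241,516), (28,522). Base plate corners are (465,374), (609,328), (538,98), (391,144). Housing top corners are (347,245), (373,320), (588,252). The slide knob is at (682,185). Scene crop: lid disc centre is at about (165,375), lid knob top at (165,334), and slide knob at (112,277).

```bash
cat > h.py <<'E'
import numpy as np
from scipy.optimize import least_squares
from scipy.spatial.transform import Rotation as R
from bench import sensors, optics, r
C={n:optics.get_calibration(n) for n in("top","scene")}
def proj(c,P):
    T=np.array(c["pose"]);p=(np.atleast_2d(P)-T[:3,3])@T[:3,:3];q=p@np.array(c["camera_matrix"]).T;return q[:,:2]/q[:,2:]
def back(c,uv,z):
    T=np.array(c["pose"]);d=T[:3,:3]@np.linalg.solve(c["camera_matrix"],[uv[0],uv[1],1]);return T[:3,3]+d*(z-T[2,3])/d[2]
tc=lambda u,v:(180+(u+.5)/3.5-.5,125+(v+.5)/3.5-.5)
sc=lambda u,v:(290+(u+.5)/3.3-.5,185+(v+.5)/3.3-.5)
E
python3 - <<'E'
from h import *
t=np.array([back(C["top"],tc(*p),8) for p in[(25,311),(237,305),(241,516),(28,522)]])
print("tile",t.mean(0),[np.linalg.norm(t[i]-t[i-1]) for i in range(4)],"edge",t[0]-t[3])
obs=[("top",tc(465,374),(-55,55,8)),("top",tc(609,328),(-55,-55,8)),("top",tc(538,98),(120,-55,8)),("top",tc(391,144),(120,55,8)),
("top",tc(347,245),(22,100,247)),("top",tc(373,320),(-22,100,247)),("top",tc(588,252),(-22,-30,247)),("top",tc(568,182),(22,-30,247)),("top",tc(682,185),(0,-95,233)),
("scene",sc(48,488),(-55,-55,8)),("scene",sc(316,570),(120,-55,8)),("scene",sc(359,440),(120,55,8)),("scene",sc(112,277),(0,-95,233))]
def W(p,l): return R.from_euler('z',p[2]).apply(l)+[p[0],p[1],0]
f=lambda p:np.concatenate([(proj(C[n],W(p,l))[0]-uv) for n,uv,l in obs])
s=least_squares(f,[650,50,0.],loss='soft_l1',x_scale=[10,10,.1]);print("disp",s.x,np.degrees(s.x[2]));print(np.round(f(s.x).reshape(-1,2),1).tolist())
print("slideknob",W(s.x,(0,-95,233)), back(C["top"],tc(682,185),233),back(C["scene"],sc(112,277),233))
print("lid disc",back(C["scene"],sc(165,375),73),"knobtop",back(C["scene"],sc(165,334),106))
for n,p,z in(("spat",(321,302),5),("spat2",(340,264),15),("beaker",(242,160),0),("brown",(386,229),40),("dish",(408,173),22)):print(n,back(C["top"],p,z))
E
```

```text
tile [515.07981917 293.69546913   8.        ] [np.float64(149.83806772614557), np.float64(150.70318924695658), np.float64(150.16444713509412), np.float64(150.34950673868323)] edge [149.82671653   1.84433026   0.        ]
disp [6.08096517e+02 2.07224152e+01 2.90761115e-01] 16.65938471368906
[[-0.1, -0.2], [0.6, -0.4], [-0.4, -0.6], [-0.0, -0.7], [0.8, 0.0], [-0.0, -0.6], [0.2, -0.6], [-0.8, -1.2], [-0.3, -0.2], [-1.4, -1.9], [-0.8, -1.5], [-0.3, -0.9], [-1.1, -0.1]]
slideknob [635.33125766 -70.29005061 233.        ] [634.84958099 -70.84411373 233.        ] [636.92826018 -69.34822898 233.        ]
lid disc [611.81172075  22.05547996  73.        ] knobtop [609.54670833  23.01372323 106.        ]
spat [363.54404084  39.11523722   5.        ]
spat2 [456.96224037  -9.37001688  15.        ]
beaker [723.54796237 232.58618329   0.        ]
brown [ 540.36555462 -121.75679213   40.        ]
dish [ 680.3511166  -183.02218252   22.        ]
```

```bash
cat >> h.py <<'E'
def plan(pos,rpy):
    s=sensors.sense();R0=R.from_euler('xyz',s["tcp_rot"],degrees=True);R1=R.from_euler('xyz',rpy,degrees=True)
    print("t",round(s["time"],2),"pos",np.round(s["tool_pos"],1),"rpy",np.round(s["tcp_rot"],2),"gap",round(s["finger_gap"],1),"F",np.round(s["ft_force"],1))
    d=np.array(pos)-s["tool_pos"]
    print("turn",np.round((R0.inv()*R1).as_rotvec(),4),"then shift",np.round(R1.inv().apply(d),1),"world",np.round(d,1))
Q=(180,-40,16.66)
E
python3 - <<'E'
from h import *
plan((565,9,152),Q)
print(R.from_euler('xyz',Q,degrees=True).as_matrix().round(3))
E
```

```text
t 0.1 pos [ 237.8 -550.3  230.3] rpy [-1.799e+02 -1.000e-02  2.336e+01] gap 85.4 F [-0.3 -0.5 -0.6]
turn [-0.0424  0.6973  0.1116] then shift [ 312.6 -442.   364.6] world [327.2 559.3 -78.3]
[[ 0.734  0.287  0.616]
 [ 0.22  -0.958  0.184]
 [ 0.643  0.    -0.766]]
```

apply_moves([
  [0, 0, 0, -0.006, 0.0996, 0.016, 0],
  [0, 0, 0, -0.006, 0.0996, 0.016, 0],
  [0, 0, 0, -0.006, 0.0996, 0.016, 0],
  [0, 0, 0, -0.006, 0.0996, 0.016, 0],
  [0, 0, 0, -0.006, 0.0996, 0.016, 0],
  [0, 0, 0, -0.006, 0.0996, 0.016, 0],
  [0, 0, 0, -0.006, 0.0996, 0.016, 0],
  [17.4, -24.6, 20.3, 0, 0, 0, 0],
  [17.4, -24.6, 20.3, 0, 0, 0, 0],
  [17.4, -24.6, 20.3, 0, 0, 0, 0],
  [17.4, -24.6, 20.3, 0, 0, 0, 0],
  [17.4, -24.6, 20.3, 0, 0, 0, 0],
  [17.4, -24.6, 20.3, 0, 0, 0, 0],
  [17.4, -24.6, 20.3, 0, 0, 0, 0],
  [17.4, -24.6, 20.3, 0, 0, 0, 0],
  [17.4, -24.6, 20.3, 0, 0, 0, 0],
])

```text
time: 2.1
tool_pos: [402.3, -269.5, 191.2]
tcp_rot: [180.0, -40.0, 16.7]
ft_force: [1.0, -0.0, -0.2]
finger_gap: 85.5
grip_force: 0.0
```

apply_moves([
  [17.4, -24.6, 20.3, 0, 0, 0, 0],
  [17.4, -24.6, 20.3, 0, 0, 0, 0],
  [17.4, -24.6, 20.3, 0, 0, 0, 0],
  [17.4, -24.6, 20.3, 0, 0, 0, 0],
  [17.4, -24.6, 20.3, 0, 0, 0, 0],
  [17.4, -24.6, 20.3, 0, 0, 0, 0],
  [17.4, -24.6, 20.3, 0, 0, 0, 0],
  [17.4, -24.6, 20.3, 0, 0, 0, 0],
  [17.4, -24.6, 20.3, 0, 0, 0, 0],
  [0, 0, 0, 0, 0, 0, 0],
  [0, 0, 0, 0, 0, 0, 0],
])

```text
time: 3.48
tool_pos: [565.6, 9.6, 151.7]
tcp_rot: [179.9, -39.9, 16.7]
ft_force: [-0.6, 0.2, -0.0]
finger_gap: 85.3
grip_force: 0.0
```

```bash
python3 - <<'E'
from h import *
import cv2
plan((565,9,152),Q)
c=optics.get_calibration("wrist");cv2.imwrite("pics/w1.png",optics.snapshot("wrist")[:,:,::-1])
np.savez("w1.npz",K=c["camera_matrix"],T=c["pose"])
print(proj(c,[(608.5,22,106),(608.5,22,73)]))
E
```

```text
t 3.48 pos [565.6   9.6 151.7] rpy [179.93 -39.95  16.75] gap 85.3 F [-0.6  0.2 -0. ]
turn [0.0002 0.0009 0.0012] then shift [-0.3  0.4 -0.7] world [-0.6 -0.6  0.3]
[[321.89283024 252.58115727]
 [321.73779718 267.2724623 ]]
```

View pics/w1.png

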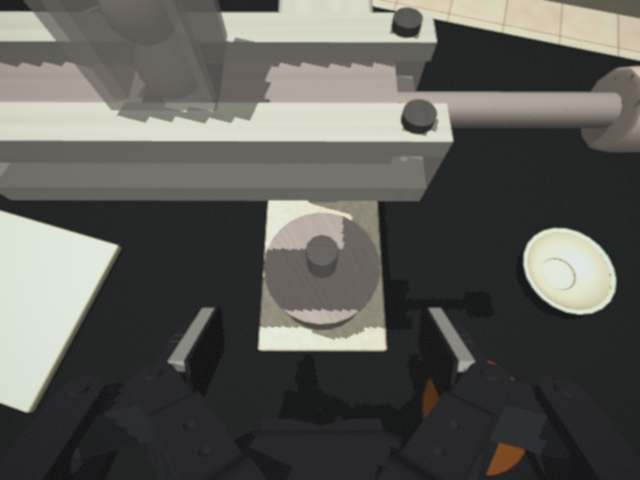

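The wrist view shows the lid knob top at (322,250), against a predicted (322,252), so the position is right to about 1.5 mm. I'll go in along the tool axis and close.

apply_moves([
  [0, 0, 22, 0, 0, 0, 0],
  [0, 0, 22, 0, 0, 0, 0],
  [0, 0, 22, 0, 0, 0, 0],
  [0, 0, 22, 0, 0, 0, 0],
  [0, 0, 0, 0, 0, 0, 0],
  [0, 0, 0, 0, 0, 0, 0.3],
  [0, 0, 0, 0, 0, 0, 0.5],
  [0, 0, 0, 0, 0, 0, 0.7],
  [0, 0, 0, 0, 0, 0, 1],
  [0, 0, 0, 0, 0, 0, 1],
  [0, 0, 0, 0, 0, 0, 1],
  [0, 0, 0, 0, 0, 0, 1],
], force=50)

```text
time: 5.03
tool_pos: [620.7, 25.4, 85.7]
tcp_rot: [179.9, -40.1, 16.7]
ft_force: [-5.3, -1.1, 7.1]
finger_gap: 20.4
grip_force: 49.6
```

apply_moves([
  [2.6, 0, -3.1, 0, 0, 0, 1],
  [2.6, 0, -3.1, 0, 0, 0, 1],
  [2.6, 0, -3.1, 0, 0, 0, 1],
  [2.6, 0, -3.1, 0, 0, 0, 1],
  [2.6, 0, -3.1, 0, 0, 0, 1],
  [0, 0, 0, 0, 0, 0, 1],
], force=70)

```text
time: 5.78
tool_pos: [620.5, 25.5, 105.6]
tcp_rot: [179.9, -40.0, 16.7]
ft_force: [-0.2, 0.4, -2.6]
finger_gap: 19.7
grip_force: 68.4
```

```bash
python3 - <<'E'
from h import *
import cv2
plan((515,293.7,100),Q)
a=optics.snapshot("wrist")[:,:,::-1];b=optics.snapshot("scene")[185:425,290:450,::-1]
cv2.imwrite("pics/w2.png",np.hstack([cv2.resize(a,(480,360)),cv2.resize(b,(240,360))]))
E
```

```text
t 5.78 pos [620.5  25.5 105.6] rpy [179.88 -40.04  16.73] gap 19.7 F [-0.2  0.4 -2.6]
turn [ 0.0013 -0.0007  0.0009] then shift [ -22.2 -287.2  -11.3] world [-105.5  268.2   -5.6]
```

View pics/w2.png

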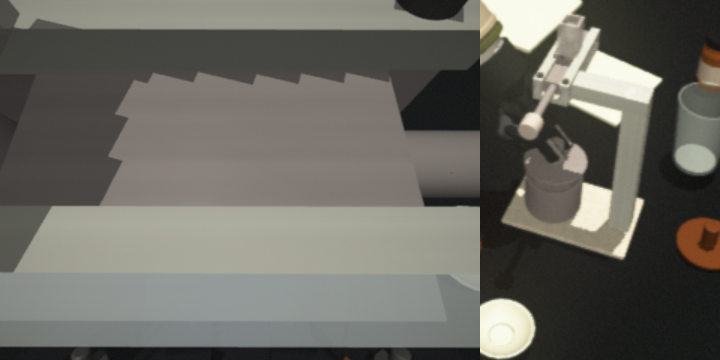

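The lid is lifted: 2.6 N is borne and the crop shows it level just above the jar. Next I draw it out and carry it to the tile.

apply_moves([
  [-10.2, 0, -8.6, 0, 0, 0, 1],
  [-10.2, 0, -8.6, 0, 0, 0, 1],
  [-10.2, 0, -8.6, 0, 0, 0, 1],
  [-10.2, 0, -8.6, 0, 0, 0, 1],
  [-10.2, 0, -8.6, 0, 0, 0, 1],
  [-10.2, 0, -8.6, 0, 0, 0, 1],
  [0, 0, 0, 0, 0, 0, 1],
])

```text
time: 6.75
tool_pos: [543.0, 2.4, 104.8]
tcp_rot: [179.9, -40.0, 16.7]
ft_force: [0.1, -0.2, -2.8]
finger_gap: 19.8
grip_force: 68.5
```

apply_moves([
  [1.8, -10, 1.6, 0, 0, 0, 1],
  [3.7, -20.5, 3.1, 0, 0, 0, 1],
  [3.7, -20.5, 3.1, 0, 0, 0, 1],
  [3.7, -20.5, 3.1, 0, 0, 0, 1],
  [3.7, -20.5, 3.1, 0, 0, 0, 1],
  [3.7, -20.5, 3.1, 0, 0, 0, 1],
  [3.7, -20.5, 3.1, 0, 0, 0, 1],
  [3.7, -20.5, 3.1, 0, 0, 0, 1],
  [3.7, -20.5, 3.1, 0, 0, 0, 1],
  [3.7, -20.5, 3.1, 0, 0, 0, 1],
  [3.7, -20.5, 3.1, 0, 0, 0, 1],
  [3.7, -20.5, 3.1, 0, 0, 0, 1],
  [3.7, -20.5, 3.1, 0, 0, 0, 1],
  [3.7, -20.5, 3.1, 0, 0, 0, 1],
  [1.8, -10, 1.6, 0, 0, 0, 1],
  [0, 0, 0, 0, 0, 0, 1],
  [0, 0, 0, 0, 0, 0, 1],
])

```text
time: 8.88
tool_pos: [526.0, 296.4, 104.4]
tcp_rot: [179.9, -40.0, 16.7]
ft_force: [0.0, 0.1, -2.6]
finger_gap: 19.9
grip_force: 68.8
```

```bash
python3 - <<'E'
from h import *
import cv2
plan((526.3,296.7,49),Q)
a=optics.snapshot("top")[140:340,150:350,::-1];b=optics.snapshot("scene")[130:330,250:450,::-1]
cv2.imwrite("pics/w3.png",np.hstack([cv2.resize(a,(400,400)),cv2.resize(b,(400,400))]))
E
```

```text
t 8.88 pos [526.  296.4 104.4] rpy [179.92 -39.96  16.71] gap 19.9 F [ 0.   0.1 -2.6]
turn [0.0007 0.0007 0.0007] then shift [-35.4  -0.2  42.6] world [  0.3   0.3 -55.4]
```

View pics/w3.png

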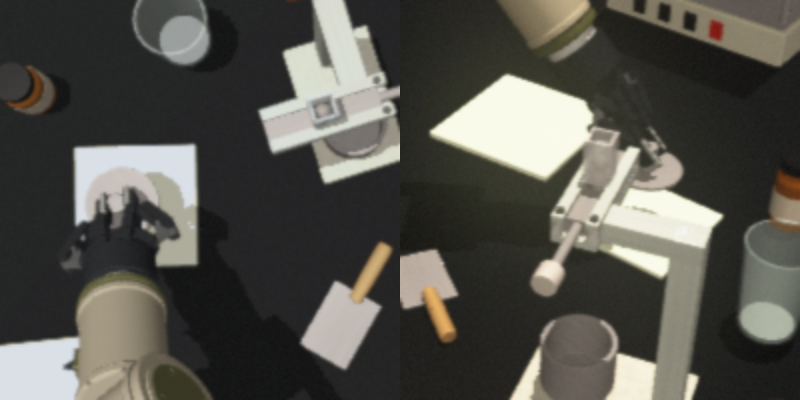

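The lid is held level over the tile. It must come down about 75 mm from here: fast for 68 mm, then slowly until it touches.

apply_moves([
  [-5.5, 0, 6.5, 0, 0, 0, 1],
  [-5.5, 0, 6.5, 0, 0, 0, 1],
  [-5.5, 0, 6.5, 0, 0, 0, 1],
  [-5.5, 0, 6.5, 0, 0, 0, 1],
  [-5.5, 0, 6.5, 0, 0, 0, 1],
  [-5.5, 0, 6.5, 0, 0, 0, 1],
  [-5.5, 0, 6.5, 0, 0, 0, 1],
  [-5.5, 0, 6.5, 0, 0, 0, 1],
  [0, 0, 0, 0, 0, 0, 1],
  [0, 0, 0, 0, 0, 0, 1],
])

```text
time: 10.22
tool_pos: [526.0, 296.4, 36.8]
tcp_rot: [179.9, -40.0, 16.7]
ft_force: [0.0, 0.0, -1.9]
finger_gap: 19.6
grip_force: 68.8
```

apply_moves([
  [-0.64, 0, 0.77, 0, 0, 0, 1],
  [-0.64, 0, 0.77, 0, 0, 0, 1],
  [-0.64, 0, 0.77, 0, 0, 0, 1],
  [-0.64, 0, 0.77, 0, 0, 0, 1],
  [-0.64, 0, 0.77, 0, 0, 0, 1],
  [0, 0, 0, 0, 0, 0, 1],
])

```text
time: 10.98
tool_pos: [525.8, 296.2, 31.4]
tcp_rot: [179.9, -40.0, 16.7]
ft_force: [-0.7, 0.3, -2.3]
finger_gap: 20.2
grip_force: 68.8
```

apply_moves([
  [-0.32, 0, 0.38, 0, 0, 0, 1],
  [-0.32, 0, 0.38, 0, 0, 0, 1],
  [0, 0, 0, 0, 0, 0, 1],
])

```text
time: 11.35
tool_pos: [525.9, 296.3, 30.6]
tcp_rot: [179.9, -40.0, 16.7]
ft_force: [0.1, 0.1, -2.8]
finger_gap: 19.7
grip_force: 68.8
```

apply_moves([
  [-0.32, 0, 0.38, 0, 0, 0, 1],
  [-0.32, 0, 0.38, 0, 0, 0, 1],
  [0, 0, 0, 0, 0, 0, 1],
])

```text
time: 11.72
tool_pos: [526.0, 296.4, 29.8]
tcp_rot: [179.9, -40.0, 16.7]
ft_force: [-0.6, -0.3, -2.1]
finger_gap: 19.8
grip_force: 68.9
```

apply_moves([
  [-0.32, 0, 0.38, 0, 0, 0, 1],
  [-0.32, 0, 0.38, 0, 0, 0, 1],
  [0, 0, 0, 0, 0, 0, 1],
])

```text
time: 12.1
tool_pos: [526.7, 296.7, 29.7]
tcp_rot: [179.9, -40.1, 16.7]
ft_force: [-3.3, -2.1, 6.1]
finger_gap: 19.5
grip_force: 69.7
```

apply_moves([
  [-0.32, 0, 0.38, 0, 0, 0, 1],
  [-0.32, 0, 0.38, 0, 0, 0, 1],
  [0, 0, 0, 0, 0, 0, 1],
])

```text
time: 12.48
tool_pos: [527.3, 297.1, 29.8]
tcp_rot: [180.0, -40.2, 16.7]
ft_force: [-7.7, -4.1, 12.6]
finger_gap: 19.8
grip_force: 70.5
```

The lid is seated at 29.7 mm. I ease off a little, open, and back out along the tool axis.

apply_moves([
  [0.5, 0, -0.6, 0, 0, 0, 1],
  [0, 0, 0, 0, 0, 0, 0.7],
  [0, 0, 0, 0, 0, 0, 0.5],
  [0, 0, 0, 0, 0, 0, 0.2],
  [0, 0, 0, 0, 0, 0, 0],
  [0, 0, 0, 0, 0, 0, 0],
  [0, 0, 0, 0, 0, 0, 0],
  [0, 0, -10, 0, 0, 0, 0],
  [0, 0, -20, 0, 0, 0, 0],
  [0, 0, -30, 0, 0, 0, 0],
  [0, 0, -30, 0, 0, 0, 0],
  [0, 0, -30, 0, 0, 0, 0],
  [0, 0, -30, 0, 0, 0, 0],
  [0, 0, 0, 0, 0, 0, 0],
])

```text
time: 14.22
tool_pos: [434.4, 269.9, 146.8]
tcp_rot: [-179.9, -40.4, 16.7]
ft_force: [0.6, 0.8, -0.3]
finger_gap: 85.5
grip_force: 0.0
```

```bash
python3 - <<'E'
from h import *
import cv2
plan((620,-75,330),(180,0,16.66))
print(sensors.sense()["joint_pos"].round(1))
a=optics.snapshot("wrist")[:,:,::-1];b=optics.snapshot("top")[140:340,130:330,::-1]
cv2.imwrite("pics/w4.png",np.hstack([cv2.resize(a,(400,300)),cv2.resize(b,(300,300))]))
E
```

```text
t 14.22 pos [434.4 269.9 146.8] rpy [-179.94  -40.35   16.66] gap 85.5 F [ 0.6  0.8 -0.3]
turn [-1.000e-03 -7.043e-01  3.000e-04] then shift [  78.9  383.6 -183.2] world [ 185.6 -344.9  183.2]
[ 33.9 -41.6 142.9 -17.   40.8 116.4]
```

View pics/w4.png

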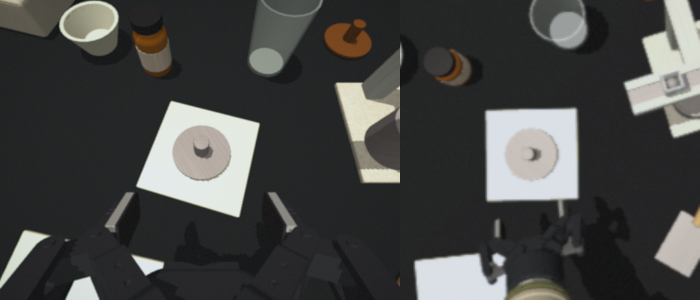

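The lid lies flat near the tile's centre: top crop centre (531,153), tile centre about (532,154). Joint 3 is at its limit, so I untilt first, then turn the yaw for the slide grasp.

apply_moves([
  [0, 0, 0, 0, -0.1, 0, 0],
  [0, 0, 0, 0, -0.1, 0, 0],
  [0, 0, 0, 0, -0.1, 0, 0],
  [0, 0, 0, 0, -0.1, 0, 0],
  [0, 0, 0, 0, -0.1, 0, 0],
  [0, 0, 0, 0, -0.1, 0, 0],
  [0, 0, 0, 0, -0.1, 0, 0],
  [0, 0, 0, 0, 0, -0.131, 0],
  [0, 0, 0, 0, 0, -0.131, 0],
  [0, 0, 0, 0, 0, -0.131, 0],
  [0, 0, 0, 0, 0, -0.131, 0],
  [0, 0, 0, 0, 0, -0.131, 0],
  [0, 0, 0, 0, 0, -0.131, 0],
  [0, 0, 0, 0, 0, -0.131, 0],
  [0, 0, 0, 0, 0, -0.131, 0],
  [0, 0, 0, 0, 0, -0.131, 0],
  [0, 0, 0, 0, 0, -0.131, 0],
  [0, 0, 0, 0, 0, -0.131, 0],
  [0, 0, 0, 0, 0, -0.131, 0],
])

```text
time: 16.7
tool_pos: [433.4, 268.1, 140.4]
tcp_rot: [-179.7, 0.1, 106.9]
ft_force: [0.0, -0.0, -0.0]
finger_gap: 85.1
grip_force: 0.0
```

```bash
python3 - <<'E'
from h import *
K=(180,0,106.66)
plan((480,-75,320),K)
print(sensors.sense()["joint_pos"].round(1))
E
```

```text
t 16.7 pos [433.4 268.1 140.4] rpy [-1.7968e+02  1.3000e-01  1.0691e+02] gap 85.1 F [ 0. -0. -0.]
turn [-0.0057  0.0022  0.0043] then shift [-342.1  -53.7 -179.6] world [  46.6 -343.1  179.6]
[ 2.600e+01 -2.700e+00  1.053e+02 -1.000e-01  7.770e+01  9.100e+00]
```

apply_moves([
  [-26.3, -4.1, -13.8, -0.0057, 0.0022, 0.0043, 0],
  [-26.3, -4.1, -13.8, 0, 0, 0, 0],
  [-26.3, -4.1, -13.8, 0, 0, 0, 0],
  [-26.3, -4.1, -13.8, 0, 0, 0, 0],
  [-26.3, -4.1, -13.8, 0, 0, 0, 0],
  [-26.3, -4.1, -13.8, 0, 0, 0, 0],
  [-26.3, -4.1, -13.8, 0, 0, 0, 0],
  [-26.3, -4.1, -13.8, 0, 0, 0, 0],
  [-26.3, -4.1, -13.8, 0, 0, 0, 0],
  [-26.3, -4.1, -13.8, 0, 0, 0, 0],
  [-26.3, -4.1, -13.8, 0, 0, 0, 0],
  [-26.3, -4.1, -13.8, 0, 0, 0, 0],
  [-26.3, -4.1, -13.8, 0, 0, 0, 0],
  [0, 0, 0, 0, 0, 0, 0],
])

```text
time: 18.45
tool_pos: [479.9, -76.6, 320.8]
tcp_rot: [179.9, -0.1, 106.3]
ft_force: [-0.9, 0.2, 0.2]
finger_gap: 85.0
grip_force: 0.0
```

```bash
python3 - <<'E'
from h import *
plan((635.3,-70.5,300),(180,0,106.66))
E
```

```text
t 18.45 pos [479.9 -76.6 320.8] rpy [ 1.7989e+02 -8.0000e-02  1.0628e+02] gap 85.0 F [-0.9  0.2  0.2]
turn [ 0.002  -0.0014 -0.0067] then shift [-38.7 150.7  20.8] world [155.4   6.1 -20.8]
```

apply_moves([
  [-5.5, 21.5, 3, 0.002, -0.0014, -0.0067, 0],
  [-5.5, 21.5, 3, 0, 0, 0, 0],
  [-5.5, 21.5, 3, 0, 0, 0, 0],
  [-5.5, 21.5, 3, 0, 0, 0, 0],
  [-5.5, 21.5, 3, 0, 0, 0, 0],
  [-5.5, 21.5, 3, 0, 0, 0, 0],
  [-5.5, 21.5, 3, 0, 0, 0, 0],
  [0, 0, 0, 0, 0, 0, 0],
  [0, 0, 0, 0, 0, 0, 0],
])

```text
time: 19.58
tool_pos: [633.7, -67.4, 299.8]
tcp_rot: [-180.0, -0.0, 106.9]
ft_force: [0.9, -0.2, 0.1]
finger_gap: 85.6
grip_force: 0.0
```

```bash
python3 - <<'E'
from h import *
import cv2
plan((635.3,-70.5,215),(180,0,106.66))
c=optics.get_calibration("wrist");cv2.imwrite("pics/w5.png",optics.snapshot("wrist")[:,:,::-1])
print(proj(c,[(635.3,-70.3,233),(635.3,-70.3,245)]))
E
```

```text
t 19.57 pos [633.7 -67.4 299.8] rpy [-1.7997e+02 -5.0000e-02  1.0687e+02] gap 85.6 F [ 0.9 -0.2  0.1]
turn [-0.0006 -0.0008  0.0036] then shift [-3.4  0.6 84.8] world [  1.6  -3.1 -84.8]
[[322.44130735 261.29999665]
 [322.51656347 268.52042458]]
```

View pics/w5.png

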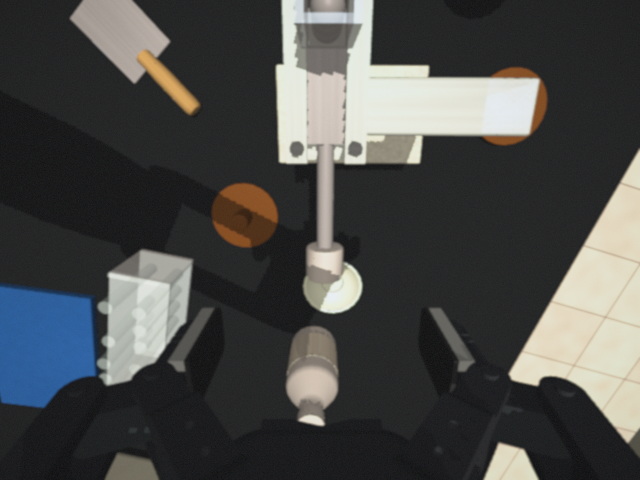

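The slide knob is at (325,263), where expected (about 1 mm off along tool y). I descend and grip it.

apply_moves([
  [-3, 1.5, 14, 0, 0, 0.003, 0],
  [0, 0, 20, 0, 0, 0, 0],
  [0, 0, 20, 0, 0, 0, 0],
  [0, 0, 20, 0, 0, 0, 0],
  [0, 0, 10, 0, 0, 0, 0],
  [0, 0, 0, 0, 0, 0, 0],
  [0, 0, 0, 0, 0, 0, 0.3],
  [0, 0, 0, 0, 0, 0, 0.5],
  [0, 0, 0, 0, 0, 0, 0.7],
  [0, 0, 0, 0, 0, 0, 1],
  [0, 0, 0, 0, 0, 0, 1],
  [0, 0, 0, 0, 0, 0, 1],
  [0, 0, 0, 0, 0, 0, 1],
], force=70)

```text
time: 21.25
tool_pos: [636.8, -70.3, 218.4]
tcp_rot: [179.9, 0.0, 106.7]
ft_force: [-2.6, -0.1, 5.9]
finger_gap: 21.9
grip_force: 68.4
```

apply_moves([
  [-4, 0, 0, 0, 0, 0, 1],
  [-4, 0, 0, 0, 0, 0, 1],
  [-4, 0, 0, 0, 0, 0, 1],
  [-4, 0, 0, 0, 0, 0, 1],
  [-4, 0, 0, 0, 0, 0, 1],
  [-4, 0, 0, 0, 0, 0, 1],
  [-4, 0, 0, 0, 0, 0, 1],
  [-4, 0, 0, 0, 0, 0, 1],
  [-4, 0, 0, 0, 0, 0, 1],
  [-4, 0, 0, 0, 0, 0, 1],
  [-1, 0, 0, 0, 0, 0, 1],
  [0, 0, 0, 0, 0, 0, 1],
])

```text
time: 22.75
tool_pos: [648.2, -108.4, 218.3]
tcp_rot: [179.9, -0.1, 106.7]
ft_force: [-5.4, 5.6, 6.5]
finger_gap: 22.0
grip_force: 68.8
```

apply_moves([
  [-0.7, 0, 0, 0, 0, 0, 1],
  [-0.7, 0, 0, 0, 0, 0, 1],
  [-0.6, 0, 0, 0, 0, 0, 1],
  [0, 0, 0, 0, 0, 0, 1],
  [0, 0, 0, 0, 0, 0, 1],
  [0, 0, 0, 0, 0, 0, 1],
  [0, 0, 0, 0, 0, 0, 1],
])

```text
time: 23.62
tool_pos: [648.3, -108.8, 218.3]
tcp_rot: [179.9, -0.2, 106.8]
ft_force: [-8.4, 10.9, 8.6]
finger_gap: 21.6
grip_force: 69.0
```

The slide is at its stop: force rose to about 13 N with no further travel. I ride it back home and release.

apply_moves([
  [5, 0, 0, 0, 0, 0, 1],
  [5, 0, 0, 0, 0, 0, 1],
  [5, 0, 0, 0, 0, 0, 1],
  [5, 0, 0, 0, 0, 0, 1],
  [5, 0, 0, 0, 0, 0, 1],
  [5, 0, 0, 0, 0, 0, 1],
  [5, 0, 0, 0, 0, 0, 1],
  [5, 0, 0, 0, 0, 0, 1],
  [2, 0, 0, 0, 0, 0, 1],
  [0, 0, 0, 0, 0, 0, 0.7],
  [0, 0, 0, 0, 0, 0, 0.4],
  [0, 0, 0, 0, 0, 0, 0],
  [0, 0, 0, 0, 0, 0, 0],
  [0, 0, 0, 0, 0, 0, 0],
  [0, 0, -15, 0, 0, 0, 0],
  [0, 0, -25, 0, 0, 0, 0],
  [0, 0, -25, 0, 0, 0, 0],
  [0, 0, -25, 0, 0, 0, 0],
  [0, 0, 0, 0, 0, 0, 0],
])

```text
time: 26.0
tool_pos: [638.1, -71.5, 311.8]
tcp_rot: [179.6, 0.2, 106.7]
ft_force: [0.2, -0.3, -0.3]
finger_gap: 85.1
grip_force: 0.0
```

apply_moves([
  [-20, -20, -5, 0, 0, 0, 0],
  [-20, -30, -5, 0, 0, 0, 0],
  [-20, -30, -5, 0, 0, 0, 0],
  [-20, -30, -5, 0, 0, 0, 0],
  [-20, -30, 0, 0, 0, 0, 0],
  [-20, -30, 0, 0, 0, 0, 0],
  [-20, -20, 0, 0, 0, 0, 0],
  [0, 0, 0, 0, 0, 0, 0],
  [0, 0, 0, 0, 0, 0, 0],
])

```text
time: 27.12
tool_pos: [495.0, -259.4, 326.8]
tcp_rot: [179.9, -0.0, 106.7]
ft_force: [0.6, 0.0, -0.5]
finger_gap: 85.4
grip_force: 0.0
```

```bash
python3 - <<'E'
from h import *
import cv2
s=sensors.sense();print(s["time"],s["tool_pos"],s["ft_force"])
a=optics.snapshot("scene")[160:360,270:470,::-1];b=optics.snapshot("top")[125:285,180:400,::-1]
a=cv2.convertScaleAbs(a,alpha=1.5,beta=25)
cv2.imwrite("pics/w6.png",np.hstack([cv2.resize(a,(400,400),interpolation=cv2.INTER_CUBIC),cv2.resize(b,(400,400))]))
E
```

```text
27.125 [ 494.97651705 -259.43184611  326.75645203] [ 0.63050953  0.04206169 -0.46454989]
```

View pics/w6.png

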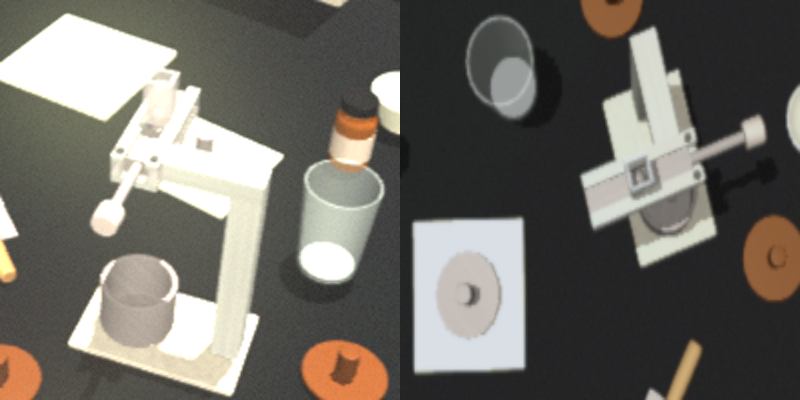

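The slide knob is back at its home pixel (755,131 against 754,132), the magazine's stack has sunk, the jar stands in place, and the lid lies centred on the tile.

```bash
python3 -c "
from bench import r
print(r.hand_in())"
```

```text
the job is handed in; nothing more can be done
None
```

I handed the job in at about 27 s; no verdict came back. The lid lies flat near the tile's centre, the slide was pulled once to its stop, held there and is home again, and the jar stands in place. The ball in the jar was not seen, only inferred from the single pull and the lower magazine stack.

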